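# Hang the lathe readout on its keyhole mount

### The arm

A 6-joint arm with a two-finger parallel gripper is mounted at the origin on a cart in front of the work surface, level with it; the furniture and walls round the work are solid. World frame = base frame: x ahead of the robot, y to its left, z up, the work surface at z = 0. Lengths are in mm, angles in rad, forces in N, time in s.
With the tool pointing down it reaches from about 275 to 750 mm from the base axis. Payload 10.2 kg.
Tool frame: the origin (TCP) lies at the very end of the fingers, on their centre line; the grasp point (between the pads) lies 19 mm behind it; z points along the fingers, y is the line along which they close (so a half turn about z gives the same grasp; the last joint's range is limited). The gripper opens to 85 mm and grips with 20 to 120 N. Pads are 22 mm wide; open, the fingers measure 114 mm over their backs; the gripper's body (76 mm by 85 mm) begins 54 mm behind the grasp point. The pads swing forward as they close: fully open they stand 13 mm farther back than shut.
Start: joints at [-1.397, 0.313, 1.498, -0, 1.331, -0.223], TCP at [202.884, -484.22, 231.294] pointing down, gripper open.
Joint ranges: [-2.94, 2.94], [-0.97, 2.17], [0.19, 2.56], [-1.23, 4.37], [0.02, 3.11], [-2.88, 2.88]. Speed limits (rad/s): [2.39, 2.39, 3.01, 3.14, 3.14, 3.14].

### API

Orientations are given as a unit quaternion [w, x, y, z].
In Python, from rig import ctrl gives the robot as it stands.
- The arm moves only by the shell command python3 -m inch 'ROWS' [OPENING] [FORCE]. ROWS is text: rows parted by semicolons, each of 6 numbers parted by spaces: the shift along the tool's x, y, z in mm, then the turn, a rotation vector about the tool's x, y, z in units of 6 degrees (1.0 is 6 degrees). A call has exactly 10 rows; each row shifts and turns the commanded pose from where the row before left it, along the tool's axes as they then stand; what a row does not reach is not made up. A row lasts 1/12 s, in which the tool goes at most 41.7 mm and 7.16 degrees, less where a joint would pass 70% of its speed; a pose out of reach is approached as far as the arm can. A call with a gripper value outside its range is refused whole. OPENING is the opening, from 0 (shut) to 1 (fully open), set as the call begins (- or left out, the last holds). The fingers move at their own pace and stop on an object; FORCE is the grip in N (left out, the last holds). Time passes only in rows, so rows that do not move let the fingers close, or fill a call up. It gives the time, the measured TCP pose, the force, the opening and the grip force at its end, in the units of the state.
- ctrl.sense(): the state, without advancing time (a new reading comes with each control period).
- ctrl.capture(name): name is "scene" or "side" or "wrist"; returns a dict with "image" (400x640x3 uint8, red, green, blue), "intrinsics" (3x3 intrinsics, pixels), "rvec" (rotation vector, rad) and "tvec" (3), from world to camera coordinates, as OpenCV has them. Camera axes: x right, y down, z forward; pixel columns grow to the right and rows downward; lengths in mm; the calibration is good to about 2 mm. A picture is of the moment at which its call begins. There is no depth.
- ctrl.finish_job(): hands the job in; it is judged then, once.
The state is a dict: "time_s": time; "joints": joint angles; "dq": joint speeds; "tau": joint torques, N m; "eef_pos": TCP position; "ee_rot": TCP orientation; "force": force on the tool from outside, world axes, zero at the start; "wrist_torque": the same for the moment, N m; "grip_width": opening from 0.0 (shut) to 1.0 (fully open); "grip_force": force on a finger pad.
Only numpy, scipy, OpenCV 4.12 (cv2) and the standard library are available. Lean on these libraries where they do the work, as an engineer would, in place of code of your own. Each camera call takes 0.05 s, during which the arm holds its last target. There are 200 camera calls.

### The job

Hang the small grey lathe readout on the steel mount: slip the keyhole in its back plate over the mount's headed stud, then slide it down, without forcing it, until it is fully home and the mount's spring catch snaps out over the top of the plate. Let go and leave it hanging there; leave the other things on the bench alone.

Things in the scene. Friction and masses are not known exactly. Their poses are not given: they have to be found in the camera images.
- readout: cordless lathe readout: upright grey plastic box 60 mm wide (y), 42 mm deep (x), 100 mm tall, about 0.35 kg, standing on the bench. Origin: centre of its underside; z up; screen and four keys face -x. Grip it from above across its width, by the upper 45 mm. A steel hanger plate 56 mm wide, 4 mm thick stands 10 mm off its back: back face at x = +35 mm, from z = 22 to 92 mm.
- opening (a point): keyhole in the readout's plate: centre of its round opening (22 mm across) on the plate's back face, at readout x = +35, y = 0, z = +52 mm. From it a slot 10 mm wide leads upward; a 6 mm shank can slide 18 mm up from the opening's centre to the slot's end.
- stand: steel mount screwed to the bench: foot plate, forked upright 64 mm wide and 140 mm tall, and on its front a carrier plate 54 mm wide whose face lies at x = 0 and looks to -x. Origin: at bench height below the middle of that face; y along the mount's width, z up. Pressing readout and mount together with more than 30 N would damage them.
- stud_mid (a point): mid-range point of the stud, on the carrier's face, 114 mm above the bench. The stud points to -x at y = 0: shank 6 mm thick, head 15 mm across, 6 to 10 mm in front of the face. Carrier and stud are clamped in the fork by hand, up to 20 mm above or below this point (the point does not follow): see or feel for it. A plate that bears on the head leaves the pin out.
- catch_pin (a joint): spring catch: 8 mm round-nosed pin on the carrier, 28 mm above the stud, 9 mm proud of the face. Value: how far it is pushed in (m), 0 = out; takes 3 to 6 N. Stud through the round opening: the plate pushes it in 6 to 9 mm, its drag holds the readout up. It starts to snap out over the plate's top edge 4 mm before home, and is fully out within 2 mm of home (opening 18 mm below stud).
- charger: yellow and black battery charger, 93x155x60 mm, bystander; origin at the centre of its underside
- grease_tub: round tub with red lid, 66 mm across, 79 mm tall, bystander; origin at the centre of its underside
- spanner: steel spanner lying flat, 174 mm long, bystander; origin at its centre, underside
- chisel: wood chisel, 220 mm long, bystander; origin at its centre, underside

How it is judged:
By the outcome, as a careful person would: the job done as asked, in the order asked, and still so for the second after the job is handed in, with the robot touching nothing.
It also fails if it takes over 72 s, if anything falls off the work surface, if the arm or the gripper's body presses on something with over 40 N, if the wrist force passes 120 N, or if a joint passes its speed limit or range.

## Working session

There is one attempt and no reset: what is moved stays moved. The work goes in short steps, Python scripts to look and compute and a shell command to move; the robot and the scene stay as the last step left them, time stands still between calls to the robot, and variables do not carry over. Pictures are saved under pics/ and viewed, at most 10 in all, crops included, and the job is handed in when it is done.

```bash
mkdir -p pics; cat > h.py <<'E'
import numpy as np, cv2
from rig import ctrl
def cap(n,f):
    c=ctrl.capture(n); cv2.imwrite('pics/'+f,c['image'][:,:,::-1]); np.savez('pics/'+f+'.npz',**c); return c
def ld(f): return np.load('pics/'+f+'.npz')
def P(c,X): return cv2.projectPoints(np.array(X,float).reshape(-1,3),c['rvec'],c['tvec'],c['intrinsics'],None)[0][:,0]
def ray(c,uv):
    R=cv2.Rodrigues(c['rvec'])[0]; d=R.T@np.linalg.inv(c['intrinsics'])@np.array([uv[0],uv[1],1.]); return -R.T@np.ravel(c['tvec']),d/np.linalg.norm(d)
def pl(c,uv,z):
    o,d=ray(c,uv); return o+d*(z-o[2])/d[2]
def tri(c1,u1,c2,u2):
    o,d=ray(c1,u1);p,e=ray(c2,u2);A=np.c_[d,-e];s=np.linalg.lstsq(A,p-o,rcond=None)[0]
    a=o+d*s[0];b=p+e*s[1];return (a+b)/2,np.linalg.norm(a-b)
E
python3 - <<'E'
from h import *
for n in('scene','side','wrist'):
    c=cap(n,n+'0.png'); print(n,ray(c,(320,200)))
print(ctrl.sense())
a=cv2.imread('pics/scene0.png');b=cv2.imread('pics/side0.png')
E
```

```text
scene (array([-117.29644003,  534.07498337,  720.49858036]), array([ 0.57585506, -0.5541566 , -0.60108354]))
side (array([134.65746796, 593.72088927, 550.63406268]), array([ 0.41299267, -0.75609864, -0.50769272]))
wrist (array([ 278.15159423, -454.64886612,  372.95775252]), array([-0.29356016, -0.12727975, -0.94742931]))
{'time_s': 0.15, 'joints': array([-1.39739223e+00,  3.13314001e-01,  1.49823437e+00, -1.50904219e-05,
        1.33098917e+00, -2.23442051e-01]), 'dq': array([-0.00107992, -0.00071653, -0.00282878,  0.00116199, -0.00096491,
       -0.00022487]), 'tau': array([ 8.94981531e-04, -4.12368286e+01, -2.59798926e+01, -1.01431247e-04,
        3.19912186e-03, -1.28923142e-05]), 'eef_pos': array([ 202.85117051, -484.02995797,  230.88097584]), 'ee_rot': array([-4.72480574e-04,  9.80378182e-01,  1.97125332e-01,  4.49270421e-06]), 'force': array([-0.23100466,  0.72660691,  0.61276117]), 'wrist_torque': array([ 0.01913353, -0.04379105, -0.00113075]), 'grip_force': 0.0, 'grip_width': 0.9978686503218345}
```

View pics/scene0.png

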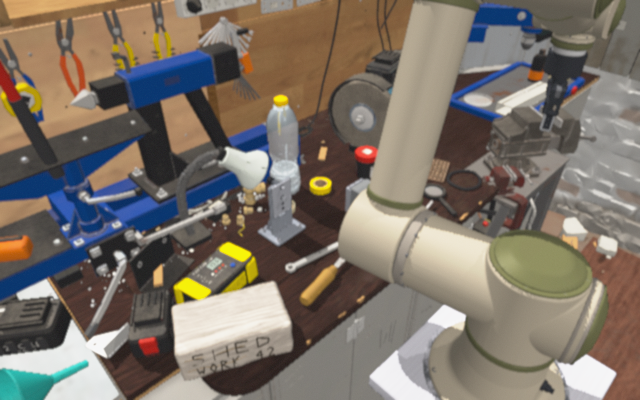

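View pics/side0.png

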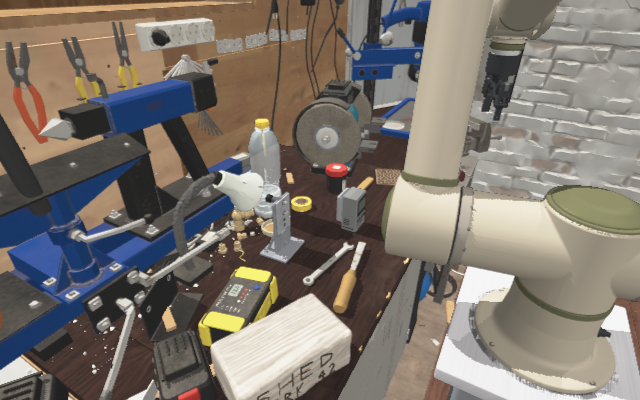

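The scene view shows the mount at about (282,215), with the arm half hiding the readout at (357,195). In the side view the mount is at (283,228) and the readout at (352,207).

```bash
python3 - <<'E'
import cv2,numpy as np
a=cv2.imread('pics/side0.png')[165:275,250:390]; b=cv2.imread('pics/scene0.png')[165:275,250:390]
a=cv2.resize(a,None,fx=5.6,fy=5.4,interpolation=cv2.INTER_CUBIC)
cv2.imwrite('pics/c1.png',a)
w=cv2.imread('pics/wrist0.png')
cv2.imwrite('pics/c2.png',np.hstack([cv2.resize(b,(500,393),interpolation=cv2.INTER_CUBIC),cv2.resize(w,(300,393))]))
E
```

```text
(no output)
```

View pics/c1.png

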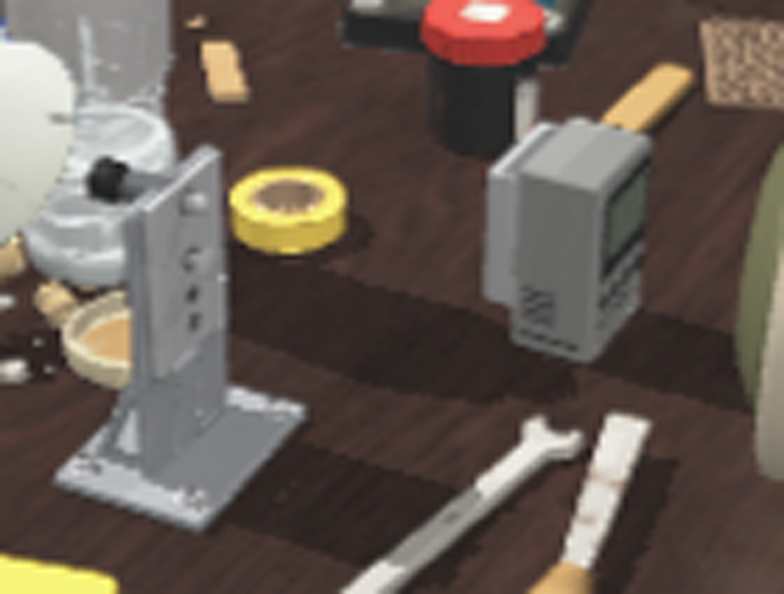

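View pics/c2.png

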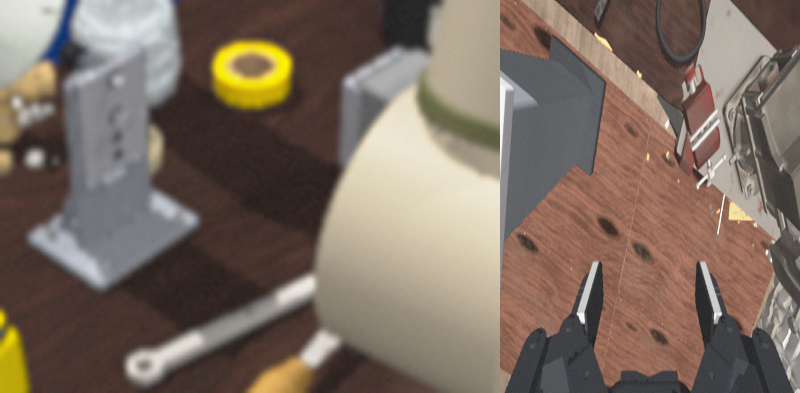

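The zoomed side view shows the readout with its screen facing right, towards the robot, and its back plate on the left. Its bottom corners are at crop (512,340), (583,360) and (635,303). On the mount the catch pin is at about (193,203) and the round stud at about (190,260), with two dark holes below it.

```bash
python3 - <<'E'
from h import *
s=ld('side0.png')
f=lambda u,v:(250+u/5.6,165+v/5.4)
for n,u,v,z in[('RbotBack',512,340,0),('RbotCorner',583,360,0),('RbotFar',635,303,0),('RtopCorner',602,168,100),('RtopBack',515,150,100),('RtopFar',650,145,100),('RtopFB',578,120,100),('Fl',57,478,3),('Ff',205,528,3),('Fr',305,408,3),('UprightTopR',215,150,140),('upLbot',150,475,6),('upRbot',228,395,6)]:
    print(n,pl(s,f(u,v),z).round(1))
c=ld('scene0.png'); g=lambda u,v:(250+u*140/500,165+v*110/393)
for n,u,v in [('Fl',30,238),('Ff',103,290),('Fr',200,215)]: print(n,pl(c,g(u,v),3).round(1))
print('pin?',tri(s,f(195,203),c,g(117,82)),'stud?',tri(s,f(190,258),c,g(112,115)),'h2',tri(s,f(193,293),c,g(116,137)),'h3',tri(s,f(194,322),c,g(118,156)))
E
```

```text
RbotBack [ 463.9 -127.5    0. ]
RbotCorner [ 428.  -128.6    0. ]
RbotFar [ 426.4 -185.8    0. ]
RtopCorner [ 429.8 -139.6  100. ]
RtopBack [ 470.5 -135.8  100. ]
RtopFar [ 419.7 -170.1  100. ]
RtopFB [ 458.1 -176.4  100. ]
Fl [582.9  65.2   3. ]
Ff [510.3  62.6   3. ]
Fr [518.1 -29.5   3. ]
UprightTopR [547.1 -10.7 140. ]
upLbot [547.7  47.3   6. ]
upRbot [550.8 -17.8   6. ]
Fl [581.3  66.9   3. ]
Ff [507.9  64.3   3. ]
Fr [519.9 -31.8   3. ]
pin? (array([535.96973592,  20.841355  , 132.98363768]), np.float64(1.230557885732855)) stud? (array([536.30443849,  26.01737648, 109.40661208]), np.float64(0.507596582923573)) h2 (array([538.21838873,  22.4415029 ,  89.18747028]), np.float64(0.8026535667968482)) h3 (array([539.44285543,  20.87911897,  72.66811934]), np.float64(1.5382490163887368))
```

```bash
python3 -m inch '35.1 -20.7 0 0 0 0;35.1 -20.7 0 0 0 0;35.1 -20.7 0 0 0 0;35.1 -20.7 0 0 0 0;35.1 -20.7 0 0 0 0;35.1 -20.7 0 0 0 0;35.1 -20.7 0 0 0 0;35.1 -20.7 0 0 0 0;35.1 -20.7 0 0 0 0;35.1 -20.7 0 0 0 0' 1 40
python3 -m inch '0 0 0 0 0 -1.15;0 0 0 0 0 -1.15;0 0 0 0 0 -1.15;0 0 0 0 0 -1.15;0 0 0 0 0 -1.15;0 0 0 0 0 -1.15;0 0 0 0 0 -1.15;0 0 0 0 0 -1.15;0 0 0 0 0 -1.15;0 0 0 0 0 -1.15'
python3 -m inch '0 0 0 0 0 -1.15;0 0 0 0 0 -1.15;0 0 0 0 0 -1.15;0 0 0 0 0 -1.15;0 0 0 0 0 -1.15;0 0 0 0 0 -1.15;0 0 0 0 0 -1.15;0 0 0 0 0 -1.15;0 0 0 0 0 -1.15;0 0 0 0 0 -1.15'
python3 -m inch '0 0 0 0 0 -1.1;0 0 0 0 0 -1.1;0 0 0 0 0 -1;0 0 0 0 0 0;0 0 0 0 0 0;0 0 0 0 0 0;0 0 0 0 0 0;0 0 0 0 0 0;0 0 0 0 0 0;0 0 0 0 0 0'
python3 - <<'E'
from h import *
from scipy.spatial.transform import Rotation as R
s=ctrl.sense(); w=s['ee_rot']; print(s['eef_pos'],R.from_quat([*w[1:],w[0]]).as_matrix().round(3),s['joints'])
cap('wrist','w1.png'); cap('side','s1.png'); cap('scene','sc1.png')
im=[cv2.imread('pics/'+n) for n in('w1.png','sc1.png')]
cv2.imwrite('pics/v1.png',im[0])
E
```

```text
time_s: 0.98
eef_pos: [447.4, -155.7, 231.3]
ee_rot: [0.0, 0.98, 0.197, 0.0]
force: [0.4, -0.8, 0.3]
grip_width: 0.998
grip_force: 0.0
time_s: 1.82
eef_pos: [446.5, -157.6, 231.1]
ee_rot: [-0.0, 0.694, 0.72, -0.0]
force: [-0.0, 0.2, 0.5]
grip_width: 1.0
grip_force: 0.0
time_s: 2.65
eef_pos: [446.5, -157.6, 231.1]
ee_rot: [-0.0, 0.164, 0.986, 0.0]
force: [-0.9, -0.7, -0.5]
grip_width: 1.002
grip_force: 0.0
time_s: 3.48
eef_pos: [446.6, -157.6, 231.3]
ee_rot: [0.0, 0.001, 1.0, 0.0]
force: [0.4, -0.0, -0.3]
grip_width: 0.999
grip_force: 0.0
[ 446.61787464 -157.64330024  231.30041361] [[-1.     0.002  0.   ]
 [ 0.002  1.     0.   ]
 [-0.     0.    -1.   ]] [-5.87422741e-01  1.99369567e-01  1.64489808e+00  2.30294354e-05
  1.29732337e+00 -2.15652636e+00]
```

View pics/v1.png

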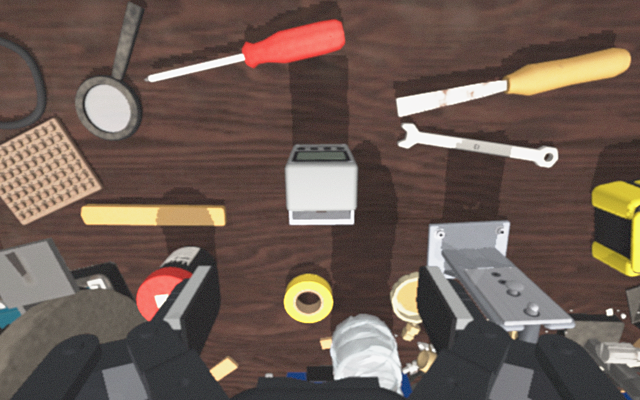

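The wrist view has image down = +x and right = +y. The readout's top face spans about (287..357, 163..208), with the plate below it at (289..355, 210..224). On the mount, the stud head is at about (514,289) and the pin at about (532,309).

```bash
python3 - <<'E'
from h import *
w=ld('w1.png'); im=w['image']; 
hsv=cv2.cvtColor(im,cv2.COLOR_RGB2HSV)
m=((hsv[...,1]<40)&(hsv[...,2]>110)).astype(np.uint8); m[:,:270]=0;m[:,375:]=0;m[:135]=0;m[230:]=0
for r in(170,180,190,200,205,216,220):
    x=np.where(m[r])[0]; print(r,x.min(),x.max())
for c in(295,310,320,335,350): print(c,im[155:232,c].mean(1).astype(int).tolist())
print('top left/right row190',pl(w,(286,190),100),pl(w,(357,190),100))
for uv,z in[((320,208),100),((320,163),100),((289,222),92),((355,222),92),((289,211),92),((355,211),92)]: print(uv,pl(w,uv,z).round(1))
s=ld('side0.png');c=ld('scene0.png')
f=lambda u,v:(250+u/5.6,165+v/5.4);g=lambda u,v:(250+u*140/500,165+v*110/393)
print('pin',tri(s,f(195,203),w,(532,309)),tri(c,g(117,82),w,(532,309)))
print('stud',tri(s,f(190,258),w,(514,289)),tri(c,g(112,115),w,(514,289)))
print('foot',pl(w,(430,223),3),pl(w,(508,221),3)); print('uptop',pl(w,(500,329),140),pl(w,(575,326),140))
cv2.imwrite('pics/v2.png',cv2.resize(cv2.cvtColor(im[210:340,420:590],cv2.COLOR_RGB2BGR),None,fx=4.5,fy=4.5,interpolation=cv2.INTER_CUBIC))
E
```

```text
170 285 357
180 285 356
190 285 356
200 286 356
205 286 356
216 288 354
220 289 354
295 [35, 39, 37, 42, 42, 40, 73, 116, 135, 158, 181, 197, 210, 218, 224, 222, 222, 222, 223, 226, 225, 228, 225, 224, 226, 225, 225, 225, 226, 226, 228, 228, 229, 227, 227, 229, 230, 230, 230, 230, 231, 230, 231, 232, 231, 230, 231, 232, 230, 232, 232, 234, 233, 230, 225, 219, 176, 151, 146, 146, 149, 151, 144, 147, 196, 251, 249, 248, 254, 221, 112, 77, 81, 79, 78, 70, 73]
310 [97, 98, 97, 93, 73, 51, 72, 117, 132, 154, 178, 196, 211, 220, 222, 222, 222, 223, 221, 225, 225, 226, 227, 227, 225, 225, 226, 226, 226, 226, 228, 228, 226, 228, 229, 230, 229, 228, 229, 230, 228, 230, 230, 229, 232, 232, 232, 231, 232, 233, 232, 234, 232, 231, 222, 201, 165, 152, 154, 154, 150, 154, 155, 154, 199, 250, 249, 249, 254, 205, 101, 74, 78, 73, 71, 72, 71]
320 [102, 99, 96, 93, 67, 43, 79, 116, 137, 149, 176, 195, 212, 221, 222, 222, 224, 224, 223, 225, 224, 224, 225, 225, 225, 226, 227, 227, 228, 228, 225, 228, 228, 228, 228, 228, 229, 229, 228, 228, 230, 231, 229, 230, 232, 232, 232, 231, 232, 232, 232, 233, 233
[... 1007 characters left out ...]
7.7  100. ]
(320, 163) [ 424.5 -157.8  100. ]
(289, 222) [ 479.1 -185.    92. ]
(355, 222) [ 479.2 -126.8   92. ]
(289, 211) [ 468.8 -184.7   92. ]
(355, 211) [ 468.9 -127.2   92. ]
pin (array([539.65525189,  17.25300547, 131.53599583]), np.float64(2.1229798187323947)) (array([540.49557842,  18.13272604, 129.89960745]), np.float64(2.736376174675381))
stud (array([541.07476059,  18.43059417, 103.34276105]), np.float64(1.6205873304203655)) (array([542.72140919,  20.00971429, 101.46972967]), np.float64(2.4031054386197055))
foot [516.71178908 -29.35507157   3.        ] [514.31624461  60.79339158   3.        ]
uptop [554.03033334 -10.77552908 140.        ] [551.17150039  49.86602377 140.        ]
```

View pics/v2.png

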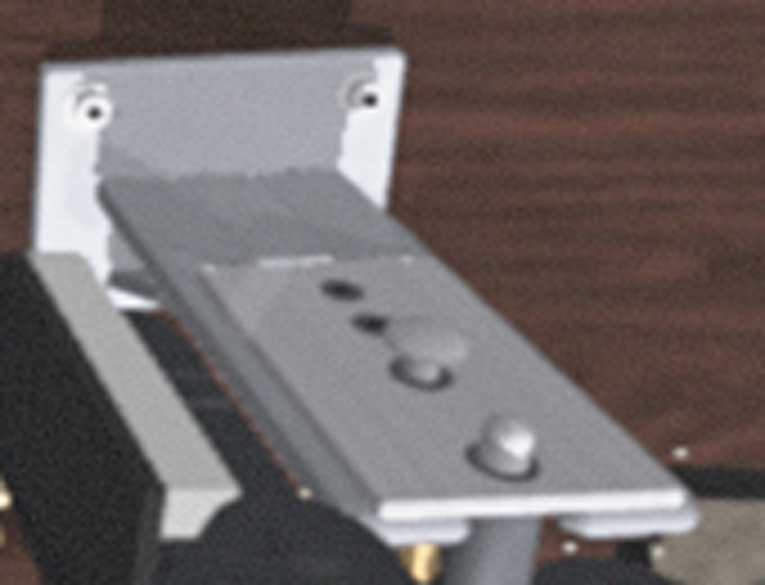

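The close view shows the stud head's disc centred at about pixel (515,286), its shank base at (513,292), and the pin nose at (534,308). The readout sits square to the world at (443.5,-156.6), and the mount is yawed about +2.5°. I'll grip the readout now.

```bash
python3 -m inch '3 1 20 0 0 0;0 0 20 0 0 0;0 0 20 0 0 0;0 0 20 0 0 0;0 0 20 0 0 0;0 0 20 0 0 0;0 0 18 0 0 0;0 0 16 0 0 0;0 0 10 0 0 0;0 0 4 0 0 0' 1 50
python3 -m inch '0 0 0 0 0 0;0 0 0 0 0 0;0 0 0 0 0 0;0 0 0 0 0 0;0 0 0 0 0 0;0 0 0 0 0 0;0 0 0 0 0 0;0 0 0 0 0 0;0 0 0 0 0 0;0 0 0 0 0 0' 0 50
python3 -c "
from h import *
print(ctrl.sense())"
```

```text
time_s: 4.47
eef_pos: [443.1, -156.4, 62.1]
ee_rot: [-0.001, 0.001, 1.0, 0.001]
force: [0.1, 0.7, -0.8]
grip_width: 0.997
grip_force: 0.0
time_s: 5.3
eef_pos: [444.1, -156.7, 64.2]
ee_rot: [0.001, 0.001, 1.0, -0.0]
force: [-1.3, 3.4, 6.4]
grip_width: 0.695
grip_force: 54.7
{'time_s': 5.3, 'joints': array([-5.89011071e-01,  4.10719485e-01,  1.85385168e+00,  3.20201115e-04,
        8.75490684e-01, -2.15886595e+00]), 'dq': array([ 8.33832963e-05,  6.12988979e-05, -2.62089854e-04, -4.40190330e-04,
        1.89434685e-03,  9.39965314e-05]), 'tau': array([-1.05985198e+00, -3.63711298e+01, -1.87078589e+01, -3.05263186e-01,
       -5.43385427e-01, -3.13188834e-02]), 'eef_pos': array([ 444.05706282, -156.74052169,   64.23501049]), 'ee_rot': array([ 7.04915791e-04,  5.73192921e-04,  9.99999535e-01, -3.22595387e-04]), 'force': array([-1.34781865,  3.43364316,  6.35567885]), 'wrist_torque': array([ 0.35522066,  0.16052177, -0.05199671]), 'grip_force': 54.69206392765045, 'grip_width': 0.694662087313117}
```

```bash
python3 -m inch '0 0 -4 0 0 0;0 0 -8 0 0 0;0 0 -15 0 0 0;0 0 -20 0 0 0;-10 10 -20 0 0 0;-14 17 -20 0 0 0;-14 17 -15 0 0 0;-10 13 -4 0 0 0;-8 10 0 0 0 0;0 0 0 0 0 0' - 50
python3 - <<'E'
from h import *
print(ctrl.sense())
w=cap('wrist','w2.png');s=cap('side','s2.png');c=cap('scene','sc2.png')
q=[cv2.cvtColor(i,cv2.COLOR_RGB2BGR) for i in(w['image'],s['image'],c['image'])]
a=cv2.resize(q[0][120:400,200:640],(440,280));o=np.zeros((600,800,3),np.uint8)
z=lambda i,x0,y0,w,h,W,H:cv2.resize(i[y0:y0+h,x0:x0+w],(W,H),interpolation=cv2.INTER_CUBIC)
o[:300,:800]=z(q[0],240,160,400,150,800,300); o[300:,:400]=z(q[1],250,165,120,90,400,300); o[300:,400:]=z(q[2],250,165,120,90,400,300)
cv2.imwrite('pics/v3.png',o)
E
```

```text
time_s: 6.13
eef_pos: [500.6, -88.2, 170.0]
ee_rot: [0.001, -0.0, 1.0, -0.0]
force: [0.2, 0.1, -4.8]
grip_width: 0.691
grip_force: 55.1
{'time_s': 6.1333, 'joints': array([-4.05513627e-01,  3.33252679e-01,  1.63760950e+00,  4.60460517e-04,
        1.16966551e+00, -1.97740978e+00]), 'dq': array([-0.04574107, -0.00450424,  0.03891143, -0.01586788, -0.00931688,
       -0.04303987]), 'tau': array([ 7.98714738e-01, -4.22551060e+01, -2.64507133e+01,  7.11658155e-02,
        1.28273088e-03,  3.52000874e-01]), 'eef_pos': array([500.56245798, -88.21314794, 170.01507177]), 'ee_rot': array([ 5.72921955e-04, -4.60129842e-04,  9.99999730e-01, -1.55651941e-05]), 'force': array([ 0.23970049,  0.10183236, -4.75414713]), 'wrist_torque': array([ 0.04190199,  0.06367435, -0.01820019]), 'grip_force': 55.056336522102356, 'grip_width': 0.6912007445637248}
```

View pics/v3.png

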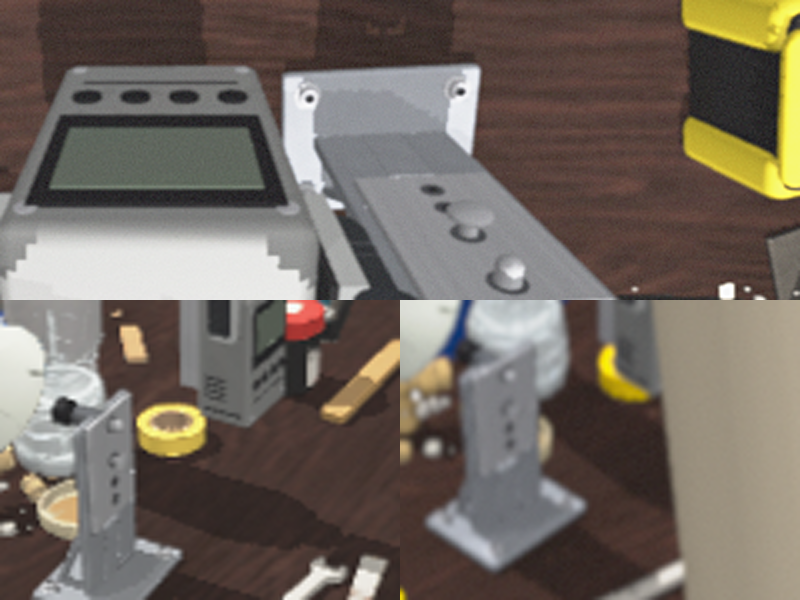

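The wrist crop shows the stud head centred at full-image (474.5,268), the pin nose at (496,294), the foot's front corners at (382,196.5) and (480,193.5), and the readout held straight. In the side view the stud is at (284.5,213.6) and the pin at (284.5,202.2).

```bash
python3 - <<'E'
from h import *
w1=ld('w1.png');w2=ld('w2.png');s=ld('s2.png');c=ld('sc2.png')
print('head',tri(w1,(514.9,286),w2,(474.5,268)),tri(s,(284.5,213.6),w2,(474.5,268)),tri(s,(284.5,213.6),w1,(514.9,286)))
print('base',tri(w1,(513.3,292.5),w2,(473.8,276.5)))
print('pin',tri(w1,(534,308),w2,(496,294)),tri(s,(284.5,202.2),w2,(496,294)))
print('pinbase',tri(w1,(532,312.3),w2,(494,302.5)))
print('foot',pl(w2,(382,196.5),3),pl(w2,(480,193.5),3))
for x,y,z in[(535,19,100),(545,19,100),(535,19,104),(535,19,96),(535,24,100)]: print((x,y,z),[P(k,(x,y,z)).round(1).tolist() for k in(w1,w2,s,c)])
# readout pose: front top edge & bottom corners
f=lambda u,v:(240+u/2,160+v/2)
print([ (P(w2,(500.5-21+0,-88.2+y,170-64.2+z))[0].round(1)-[240,160])*2 for y,z in((-30,0),(30,0),(-30,100),(30,100))])
E
```

```text
head (array([533.75396159,  14.38184871, 109.1200123 ]), np.float64(0.8475241803942895)) (array([539.4445508 ,  18.49821362, 101.67173017]), np.float64(1.7882719541486716)) (array([538.77401177,  19.43603007, 102.30964829]), np.float64(1.9091895729000903))
base (array([542.85513814,  16.87552864, 105.07602212]), np.float64(0.40248508586665355))
pin (array([534.98368623,  14.37175519, 138.2143898 ]), np.float64(0.3006719830141441)) (array([538.93832508,  18.04424909, 132.23620061]), np.float64(0.21085518215442886))
pinbase (array([543.01792286,  16.71612006, 133.96938305]), np.float64(1.0509697483009501))
foot [518.53662995 -29.4839478    3.        ] [515.43051566  62.61313262   3.        ]
(535, 19, 100) [[[514.1, 282.1]], [[475.5, 262.4]], [[286.4, 215.1]], [[284.3, 199.4]]]
(545, 19, 100) [[[512.1, 291.6]], [[473.4, 275.1]], [[282.7, 213.9]], [[281.4, 197.5]]]
(535, 19, 104) [[[516.5, 284.5]], [[478.0, 265.3]], [[286.3, 213.6]], [[284.2, 198.0]]]
(535, 19, 96) [[[511.7, 279.7]], [[473.0, 259.6]], [[286.4, 216.6]], [[284.4, 200.8]]]
(535, 24, 100) [[[519.6, 282.1]], [[482.7, 262.4]], [[285.1, 216.1]], [[282.6, 200.3]]]
[array([65.8, 55. ]), array([258. ,  55.2]), array([ -4.8, 217.2]), array([339.2, 217.6])]
```

```bash
python3 - <<'E'
from h import *
from scipy.optimize import least_squares
w1=ld('w1.png');w2=ld('w2.png');s=ld('s2.png');c=ld('sc2.png')
t=.035; X=np.array([np.cos(t),np.sin(t),0]);Z=np.array([0,0,1.])
O=[(w1,-10,0,514.9,286),(w1,0,0,513.3,292.5),(w1,-9,28,534,308),(w1,0,28,532,312.3),
(w2,-10,0,474.5,268),(w2,0,0,473.8,276.5),(w2,-9,28,496,294),(w2,0,28,494,302.5),
(s,-10,0,284.5,213.6),(s,-8,28,284.5,202.2),(c,-10,0,282.1,197.4),(c,-8,28,282.4,186.9)]
def res(p,O=O): return np.concatenate([P(k,p[:3]+a*X+b*Z)[0]-[u,v] for k,a,b,u,v in O])
for sub in(O,O[:8],O[8:],O[:10]):
    r=least_squares(res,[545,18,104],args=(sub,)); print(r.x.round(1),r.fun.round(1).tolist())
E
```

```text
[546.9  18.9 102.7] [-0.1, -0.5, -0.1, 2.5, -1.0, -2.8, -0.8, 2.1, 1.5, -1.2, 0.6, 3.0, -0.1, -2.8, -0.0, 1.3, 1.2, 0.2, -0.1, 0.7, 1.7, 0.6, 0.3, 0.7]
[544.6  16.8 106. ] [0.0, -0.7, 0.0, 2.5, -0.6, -2.7, -0.4, 2.3, 1.1, -1.8, 0.2, 2.7, -0.2, -2.9, -0.2, 1.4]
[546.3  22.  106. ] [0.6, -0.4, -0.7, 0.2, 0.8, 0.1, -0.7, 0.1]
[546.6  18.6 103. ] [-0.1, -0.6, -0.1, 2.5, -1.0, -2.8, -0.7, 2.1, 1.5, -1.4, 0.6, 2.9, -0.1, -2.8, -0.0, 1.3, 1.4, 0.0, 0.1, 0.6]
```

```bash
python3 -m inch '7.3 0 0 0 0 0;7.3 5 0 0 0 0;0 15 5 0 0 -0.1;0 20 10 0 0 -0.1;0 20 12 0 0 -0.13;0 18 12 0 0 0;0 15 10 0 0 0;0 8 5 0 0 0;0 3.8 0 0 0 0;0 0 0 0 0 0' - 50
python3 -m inch '0 0 0 0 0 0;0 0 0 0 0 0;0 0 0 0 0 0;0 0 0 0 0 0;0 0 0 0 0 0;0 0 0 0 0 0;0 0 0 0 0 0;0 0 0 0 0 0;0 0 0 0 0 0;0 0 0 0 0 0' - 50
python3 - <<'E'
from h import *
print(ctrl.sense()['eef_pos'],ctrl.sense()['force'])
w=cap('wrist','w3.png');s=cap('side','s3.png');c=cap('scene','sc3.png')
q=[cv2.cvtColor(i,cv2.COLOR_RGB2BGR) for i in(w['image'],s['image'],c['image'])]
o=np.zeros((600,800,3),np.uint8)
z=lambda i,x0,y0,w,h,W,H:cv2.resize(i[y0:y0+h,x0:x0+w],(W,H),interpolation=cv2.INTER_CUBIC)
o[:500,:400]=z(q[1],255,170,80,100,400,500); o[:500,400:]=z(q[2],255,160,80,100,400,500)
cv2.imwrite('pics/v4.png',o[:500])
E
```

```text
time_s: 7.12
eef_pos: [482.8, 15.2, 115.7]
ee_rot: [0.0, -0.017, 1.0, -0.0]
force: [0.5, 0.9, -3.8]
grip_width: 0.691
grip_force: 55.1
time_s: 7.95
eef_pos: [483.0, 15.1, 115.3]
ee_rot: [-0.0, -0.017, 1.0, 0.0]
force: [0.3, -0.4, -3.3]
grip_width: 0.696
grip_force: 55.1
[483.02371274  15.09152102 115.2819663 ] [ 0.2816025  -0.43219895 -3.33184131]
```

View pics/v4.png

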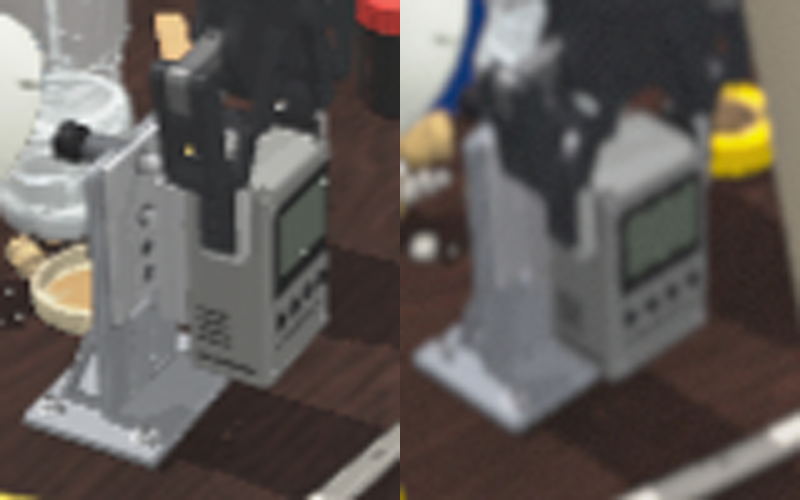

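The side crop shows the readout squarely in front of the carrier with a small gap to the stud. Its near bottom corner is at crop (266,385) and its back bottom corner at (195,367). Next I'll compare that with the projected model for the same camera.

```bash
python3 - <<'E'
from h import *
s=ld('s3.png');c=ld('sc3.png')
t=.035;R=np.array([[np.cos(t),-np.sin(t),0],[np.sin(t),np.cos(t),0],[0,0,1]])
T=np.array([483,15.1,115.3-64.2])
for n,p in[('near bot',(-21,30,0)),('back bot',(21,30,0)),('far bot',(-21,-30,0)),('near top',(-21,30,100)),('plate bot',(35,28,22)),('plate bot front',(31,28,22)),('plate top',(35,28,92)),('far top',(-21,-30,100))]:
    print(n,((P(s,R@p+T)[0]-[255,170])*5).round(),((P(c,R@p+T)[0]-[255,160])*5+[400,0]).round())
F=np.array([546,18.7,104])
for n,p in[('head',(-10,0,0)),('nose',(-8,0,28))]: print(n,((P(s,R@p+F)[0]-[255,170])*5).round())
print((P(s,[[483,15,51],[493,15,51],[483,25,51],[483,15,61]])*5).round())
E
```

```text
near bot [271. 391.] [616. 382.]
back bot [188. 365.] [552. 339.]
far bot [332. 320.] [711. 319.]
near top [269. 198.] [609. 201.]
plate bot [162. 314.] [532. 285.]
plate bot front [169. 316.] [538. 289.]
plate top [155. 180.] [524. 159.]
far top [334. 134.] [710. 141.]
head [155. 217.]
nose [149. 163.]
[[1536. 1192.]
 [1518. 1186.]
 [1525. 1204.]
 [1536. 1174.]]
```

```bash
python3 -m inch '0 1.5 -0.5 0 0 0;-1 1 -0.5 0 0 0;-2 0 0 0 0 0;-3 0 0 0 0 0;-3 0 0 0 0 0;-3 0 0 0 0 0;-2 0 0 0 0 0;-1 0 0 0 0 0;0 0 0 0 0 0;0 0 0 0 0 0' - 50
python3 -m inch '-0.4 0 0 0 0 0;-0.4 0 0 0 0 0;-0.4 0 0 0 0 0;-0.4 0 0 0 0 0;-0.4 0 0 0 0 0;-0.4 0 0 0 0 0;-0.4 0 0 0 0 0;-0.4 0 0 0 0 0;0 0 0 0 0 0;0 0 0 0 0 0' - 50
```

```text
time_s: 8.93
eef_pos: [497.6, 18.1, 116.2]
ee_rot: [-0.0, -0.017, 1.0, 0.0]
force: [-4.1, -0.2, -2.5]
grip_width: 0.698
grip_force: 55.3
time_s: 9.77
eef_pos: [501.1, 18.2, 116.2]
ee_rot: [-0.0, -0.017, 1.0, 0.0]
force: [-3.7, -0.2, -2.3]
grip_width: 0.694
grip_force: 55.3
```

The force holds at about 4 N over 3.5 mm of advance. That is the spring pin being pushed, so the head is probably through the opening. I'll keep advancing gently.

```bash
python3 -m inch '-0.3 0 0 0 0 0;-0.3 0 0 0 0 0;-0.3 0 0 0 0 0;-0.3 0 0 0 0 0;-0.3 0 0 0 0 0;-0.3 0 0 0 0 0;-0.3 0 0 0 0 0;0 0 0 0 0 0;0 0 0 0 0 0;0 0 0 0 0 0' - 50
```

```text
time_s: 10.6
eef_pos: [503.2, 18.3, 116.3]
ee_rot: [-0.0, -0.017, 1.0, 0.0]
force: [-4.9, 0.2, -3.5]
grip_width: 0.695
grip_force: 55.4
```

```bash
python3 -m inch '-0.3 0 0 0 0 0;-0.3 0 0 0 0 0;-0.3 0 0 0 0 0;-0.3 0 0 0 0 0;-0.3 0 0 0 0 0;-0.3 0 0 0 0 0;0 0 0 0 0 0;0 0 0 0 0 0;0 0 0 0 0 0;0 0 0 0 0 0' - 50
```

```text
time_s: 11.43
eef_pos: [504.9, 18.4, 116.2]
ee_rot: [-0.0, -0.017, 1.0, 0.0]
force: [-5.6, 0.3, -2.4]
grip_width: 0.692
grip_force: 55.4
```

```bash
python3 -m inch '-0.25 0 0 0 0 0;-0.25 0 0 0 0 0;-0.25 0 0 0 0 0;-0.25 0 0 0 0 0;0 0 0 0 0 0;0 0 0 0 0 0;0 0 0 0 0 0;0 0 0 0 0 0;0 0 0 0 0 0;0 0 0 0 0 0' - 50
```

```text
time_s: 12.27
eef_pos: [505.8, 18.4, 116.2]
ee_rot: [-0.0, -0.017, 1.0, 0.0]
force: [-5.4, 0.1, -3.2]
grip_width: 0.694
grip_force: 55.3
```

```bash
python3 -m inch '-0.25 0 0 0 0 0;-0.25 0 0 0 0 0;-0.25 0 0 0 0 0;-0.25 0 0 0 0 0;0 0 0 0 0 0;0 0 0 0 0 0;0 0 0 0 0 0;0 0 0 0 0 0;0 0 0 0 0 0;0 0 0 0 0 0' - 50
```

```text
time_s: 13.1
eef_pos: [506.0, 18.4, 116.2]
ee_rot: [-0.001, -0.017, 1.0, 0.0]
force: [-11.2, -2.0, -0.0]
grip_width: 0.694
grip_force: 55.9
```

Contact with the face at x≈506, after about 9 mm of pin travel, so the stud is through the opening. I'll back off slightly and start sliding down.

```bash
python3 -m inch '0.8 0 0 0 0 0;0.8 0 0 0 0 0;0 0 0 0 0 0;0 0 0.5 0 0 0;0 0 0.5 0 0 0;0 0 0.5 0 0 0;0 0 0.5 0 0 0;0 0 0.5 0 0 0;0 0 0.5 0 0 0;0 0 0 0 0 0' - 50
```

```text
time_s: 13.93
eef_pos: [505.6, 18.2, 113.6]
ee_rot: [0.0, -0.017, 1.0, -0.0]
force: [-5.0, 0.0, -1.6]
grip_width: 0.698
grip_force: 55.6
```

```bash
python3 -m inch '0 0 0.5 0 0 0;0 0 0.5 0 0 0;0 0 0.5 0 0 0;0 0 0.5 0 0 0;0 0 0.5 0 0 0;0 0 0.5 0 0 0;0 0 0.5 0 0 0;0 0 0.5 0 0 0;0 0 0 0 0 0;0 0 0 0 0 0' - 50
```

```text
time_s: 14.77
eef_pos: [505.6, 18.3, 109.6]
ee_rot: [0.0, -0.017, 1.0, -0.0]
force: [-5.0, -1.2, -1.4]
grip_width: 0.692
grip_force: 55.7
```

```bash
python3 -m inch '0 0 0.5 0 0 0;0 0 0.5 0 0 0;0 0 0.5 0 0 0;0 0 0.5 0 0 0;0 0 0.5 0 0 0;0 0 0.5 0 0 0;0 0 0.5 0 0 0;0 0 0.5 0 0 0;0 0 0 0 0 0;0 0 0 0 0 0' - 50
```

```text
time_s: 15.6
eef_pos: [505.6, 18.3, 105.6]
ee_rot: [0.0, -0.017, 1.0, -0.0]
force: [-6.3, -0.9, -1.6]
grip_width: 0.696
grip_force: 55.7
```

```bash
python3 -m inch '0 0 0.4 0 0 0;0 0 0.4 0 0 0;0 0 0.4 0 0 0;0 0 0.4 0 0 0;0 0 0.4 0 0 0;0 0 0.4 0 0 0;0 0 0.4 0 0 0;0 0 0.4 0 0 0;0 0 0 0 0 0;0 0 0 0 0 0' - 50
```

```text
time_s: 16.43
eef_pos: [505.8, 18.4, 102.1]
ee_rot: [0.0, -0.017, 1.0, 0.0]
force: [1.0, -0.2, -10.3]
grip_width: 0.698
grip_force: 57.4
```

The x force has dropped to zero and the pin's nose now pushes the plate down, so the catch is starting to snap out. I'll continue to home.

```bash
python3 -m inch '0 0 0.4 0 0 0;0 0 0.4 0 0 0;0 0 0.4 0 0 0;0 0 0.3 0 0 0;0 0 0.3 0 0 0;0 0 0.2 0 0 0;0 0 0 0 0 0;0 0 0 0 0 0;0 0 0 0 0 0;0 0 0 0 0 0' - 50
```

```text
time_s: 17.27
eef_pos: [505.5, 18.3, 100.2]
ee_rot: [0.0, -0.017, 1.0, -0.0]
force: [-0.8, -0.3, -4.1]
grip_width: 0.695
grip_force: 58.1
```

```bash
python3 -m inch '0 0 0.3 0 0 0;0 0 0.3 0 0 0;0 0 0.3 0 0 0;0 0 0.3 0 0 0;0 0 0.3 0 0 0;0 0 0 0 0 0;0 0 0 0 0 0;0 0 0 0 0 0;0 0 0 0 0 0;0 0 0 0 0 0' - 50
```

```text
time_s: 18.1
eef_pos: [505.5, 18.3, 98.8]
ee_rot: [0.0, -0.017, 1.0, -0.0]
force: [-2.6, 0.0, 2.9]
grip_width: 0.694
grip_force: 58.9
```

```bash
python3 -m inch '0 0 0.25 0 0 0;0 0 0.25 0 0 0;0 0 0 0 0 0;0 0 0 0 0 0;0 0 0 0 0 0;0 0 0 0 0 0;0 0 0 0 0 0;0 0 0 0 0 0;0 0 0 0 0 0;0 0 0 0 0 0' - 50
```

```text
time_s: 18.93
eef_pos: [505.6, 18.3, 98.5]
ee_rot: [0.0, -0.017, 1.0, -0.0]
force: [-3.9, 0.5, 5.9]
grip_width: 0.695
grip_force: 59.5
```

Home: the stop is felt, with force rising and almost no travel. Releasing and withdrawing upward.

```bash
python3 -m inch '0 0 0 0 0 0;0 0 0 0 0 0;0 0 0 0 0 0;0 0 0 0 0 0;0 0 0 0 0 0;0 0 0 0 0 0;0 0 0 0 0 0;0 0 0 0 0 0;0 0 0 0 0 0;0 0 0 0 0 0' 1 50
python3 -m inch '0 0 -3 0 0 0;0 0 -6 0 0 0;0 0 -12 0 0 0;2 0 -16 0 0 0;6 0 -16 0 0 0;10 0 -16 0 0 0;10 0 -16 0 0 0;10 0 -10 0 0 0;5 0 -5 0 0 0;0 0 0 0 0 0' 1 50
python3 - <<'E'
from h import *
w=cap('wrist','w4.png');s=cap('side','s4.png')
q=[cv2.cvtColor(i,cv2.COLOR_RGB2BGR) for i in(w['image'],s['image'])]
cv2.imwrite('pics/v5.png',np.hstack([cv2.resize(q[0][100:400,200:440],(400,500)),cv2.resize(q[1][170:270,255:335],(400,500),interpolation=cv2.INTER_CUBIC)]))
E
```

```text
time_s: 19.77
eef_pos: [505.4, 18.3, 98.1]
ee_rot: [-0.0, -0.017, 1.0, -0.0]
force: [0.0, -0.1, 0.3]
grip_width: 1.0
grip_force: 0.0
time_s: 20.6
eef_pos: [462.3, 16.8, 199.4]
ee_rot: [0.001, -0.017, 1.0, -0.0]
force: [0.8, -0.3, -0.4]
grip_width: 1.0
grip_force: 0.0
```

View pics/v5.png

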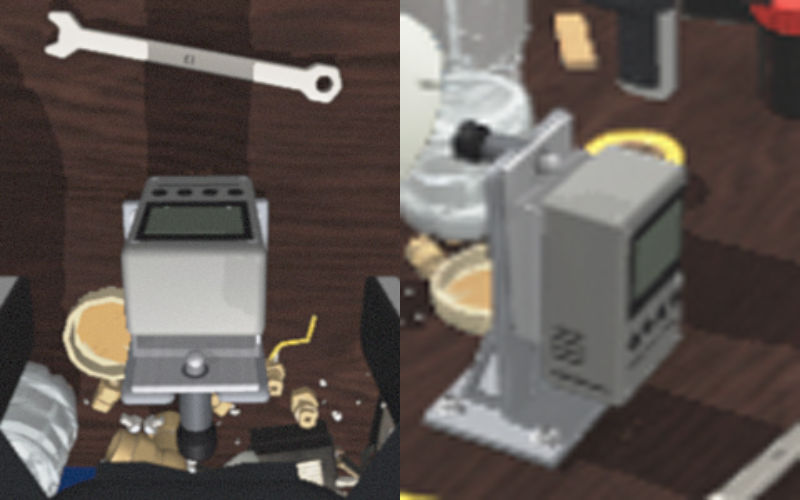

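The readout hangs on the mount with the pin out above the plate's top edge, at crop (195,365) in the wrist view and (550,160) in the side view. The gripper is clear.

```bash
python3 -c "
from h import *
print(ctrl.finish_job())"
```

```text
the job is handed in; nothing more can be done
None
```

The readout is hanging on the stud, fully home with the spring catch out over the plate's top edge, and the gripper is clear; I handed the job in at about 21 s.

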